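# Tip the wide parts skip in the component store

### The arm

A 6-joint arm with a two-finger parallel gripper is mounted at the origin on the work surface. World frame = base frame: x ahead of the robot, y to its left, z up, the work surface at z = 0. Lengths are in m, angles in rad, forces in N, time in s.
With the tool pointing down it reaches from about 0.3 to 0.875 m from the base axis. Payload 6.4 kg.
Tool frame: the origin (TCP) lies between the finger pads; the fingertips stand 25 mm ahead of it and the grasp point (between the pads) lies 6 mm ahead of it; z points along the fingers, y is the line along which they close (so a half turn about z gives the same grasp; the last joint's range is limited). The gripper opens to 85 mm and grips with 20 to 120 N. Pads are 22 mm wide; open, the fingers measure 114 mm over their backs; the gripper's body (76 mm by 85 mm) begins 54 mm behind the grasp point. The pads swing forward as they close: fully open they stand 13 mm farther back than shut.
Start: joints at [0.899, 0.181, 1.607, -0, 1.354, -0.206], TCP at [0.258, 0.514, 0.256] pointing down, gripper open.
Joint ranges: [-2.99, 2.99], [-0.89, 2.07], [0.3, 2.58], [-1.14, 4.28], [0, 2.63], [-3.12, 3.12]. Speed limits (rad/s): [2.57, 2.57, 3.01, 3.14, 3.14, 3.14].

### API

Orientations are given as a unit quaternion [w, x, y, z].
In Python, from bench import ctrl gives the robot as it stands.
- The arm moves only by the tool servo_tool, never from a script. Its argument "series" is text: rows parted by semicolons, each of 7 numbers parted by spaces: the gripper command: -1 is fully open, 1 is shut, values between are in proportion, then the shift along the tool's x, y, z in m, then the turn, a rotation vector about the tool's x, y, z in degrees. A call has 1 to 12 rows; each row is the pose to reach, as a shift and turn from the pose commanded when the call began, along the tool's axes at that moment; what a row does not reach only later rows make up. A row lasts 1/12 s, in which the tool goes at most 41.7 mm and 7.16 degrees, less where a joint would pass 70% of its speed; a pose out of reach is approached as far as the arm can. A call with a gripper value outside its range is refused whole. The fingers move at their own pace and stop on an object; the grip force is fixed at half the most. Time passes only in rows, so rows that repeat a pose let the fingers close. It gives the time, the measured TCP pose, the force, the opening and the grip force at its end, in the units of the state.
- ctrl.get_obs(): the state, without advancing time (a new reading comes with each control period).
- ctrl.camera(name): name is "side" or "top" or "wrist"; returns a dict with "img" (420x560x3 uint8, red, green, blue), "z_map" (420x560 float32, m along the optical axis (not along the pixel's ray), 0 where there is no reading), "fovy" (degrees; the focal length in pixels is half the picture's height over the tangent of half this angle, whatever the lens; pixels are square), "cx", "cy" (the principal point, pixels), "extrinsics" (4x4, takes a point from camera to world coordinates); the wrist camera has in their place "T_tool_cam" (4x4, takes a point from camera to tool coordinates, whose origin is the TCP and whose axes are the flange's). Camera axes: x right, y down, z forward; pixel columns grow to the right and rows downward; lengths in m; the calibration is good to about 2 mm. A picture is of the moment at which its call begins: read the wrist's pose just before it.
- ctrl.hand_in(): hands the job in; it is judged then, once.
The state is a dict: "time_s": time; "q": joint angles; "dq": joint speeds; "joint_efforts": joint torques, N m; "eef_pos": TCP position; "eef_rot": TCP orientation; "wrist_force": force on the tool from outside, world axes, zero at the start; "torque": the same for the moment, N m; "opening": opening from 0.0 (shut) to 1.0 (fully open); "grasp_force": force on a finger pad.
Only numpy, scipy, OpenCV 4.12 (cv2) and the standard library are available. Lean on these libraries where they do the work, as an engineer would, in place of code of your own. Each camera call takes 0.05 s, during which the arm holds its last target. There are 200 camera calls.

### The job

Two tipping skips stand on the bench. Push the handle bar of the wide one, which holds two finned heat sinks, away from the robot until the skip goes over centre and tips out both heat sinks into the tray beneath its lip, then ease it back upright, fully home, without slapping it back. Leave the narrow, empty skip alone.

Things in the scene. Friction and masses are not known exactly. Their poses are not given: they have to be found in the camera images.
- skip (a joint): Tilt of the wide skip (bare metal scoop 110 mm wide between two steel cheeks), rad: 0 upright on its stop, 1.2 fully tipped on the other. Hinge level, along the bar, 140 mm above the table. Over-centre: below about 0.7 it falls home, above it falls on to 1.2, damped (1 to 4 s). The bar needs 2 to 6 N either way. A slap is swinging back faster than 3 rad/s (0.36 m/s at the bar).
- skip_bar (a point): Middle of the wide skip's round handle bar, 14 mm thick, 114 mm long, on two thin arms 102 mm apart, 50 mm clear below it. Its y axis runs along the bar; y turned -90 deg about vertical is forward (dumping). It swings at 120 mm radius about the hinge: home 68 mm behind it, 239 mm above the table; at 0.6 rad over it, at 260 mm; tipped 68 mm ahead, at 239 mm, free space in front.
- sink_a_center (a point): Centre of one finned metal heat sink, 36 x 36 x 22 mm high, 30 to 65 g, lying loose on the skip's floor (115 mm above the table).
- sink_b_center (a point): Centre of the other heat sink, the same.
- skip_tray_in (a point): Centre of the inner floor of the black tray in front of and below the wide skip's lip: 200 mm (its x, the skip's forward direction) by 160 mm (its y) outside, 45 mm high, walls 4 mm; fixed.
- narrow (a joint): Tilt of the second, empty skip beside it, rad, 0 = upright. The same build and bar height, but only 60 mm wide, with a narrow tray of its own. Not to be tipped.
Mind the look-alikes: they are no part of the job. Leave any pink look-alike of the part that bears narrow alone.

How it is judged:
By the outcome, as a careful person would: the job done as asked, in the order asked, and still so for the second after the job is handed in, with the robot touching nothing.
It also fails if it takes over 42 s, if anything falls off the work surface, if the arm or the gripper's body presses on something with over 40 N, if the wrist force passes 120 N, or if a joint passes its speed limit or range.

## Working session

There is one attempt and no reset: what is moved stays moved. The work goes in short steps, Python scripts to look and compute and a tool call to move; the robot and the scene stay as the last step left them, time stands still between calls to the robot, and variables do not carry over. Pictures are saved under pics/ and viewed, at most 10 in all, crops included, and the job is handed in when it is done.

Besides the shell and the picture viewer there is one more tool, called after "Emit:" in YAML: its name, and indented under it one key for each argument. servo_tool: Moves the arm, as the interface text tells. Its arguments: {"type":"object","properties":{"series":{"type":"string"}},"required":["series"]}

```bash
mkdir -p pics; cat > h.py <<'E'
import numpy as np,cv2
from bench import ctrl
def shot(n,f):
    c=ctrl.camera(n); cv2.imwrite(f'pics/{f}.png',c['img'][:,:,::-1]); np.savez(f'pics/{f}.npz',**{k:v for k,v in c.items()}); return c
def pts(c):
    z=c['z_map']; H,W=z.shape; f=H/2/np.tan(np.radians(c['fovy'])/2)
    u,v=np.meshgrid(np.arange(W),np.arange(H))
    P=np.stack([(u-c['cx'])/f*z,(v-c['cy'])/f*z,z,np.ones_like(z)],-1)
    return (P@np.array(c['extrinsics']).T)[...,:3]
E
python3 - <<'E'
from h import *
a=shot('top','top1');b=shot('side','side1')
o=ctrl.get_obs();print(o)
cv2.imwrite('pics/both.png',cv2.resize(np.vstack([a['img'],b['img']])[:,:,::-1],None,fx=.7,fy=.7))
E
```

```text
{'time_s': 0.1, 'q': array([ 8.98668330e-01,  1.81438819e-01,  1.60789436e+00,  1.61080535e-05,
        1.35380314e+00, -2.06293786e-01]), 'dq': array([ 0.00067727, -0.00186451, -0.00262896,  0.0012453 , -0.0012506 ,
        0.00017651]), 'joint_efforts': array([ 1.66715836e-04, -4.45879519e+01, -3.52236414e+01, -2.23697634e-04,
        4.22129538e-03, -2.19437652e-05]), 'eef_pos': array([0.25796284, 0.51338445, 0.25549651]), 'eef_rot': array([-3.35321512e-04,  2.30818461e-01,  9.72996527e-01, -6.95234820e-04]), 'wrist_force': array([ 0.19219164, -0.16165744,  0.84980257]), 'torque': array([ 0.0216292 , -0.01916044, -0.0287516 ]), 'grasp_force': 0.0, 'opening': 0.9984177724995746}
```

View pics/top1.png

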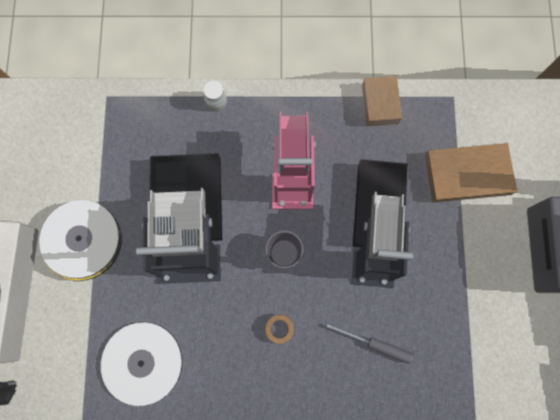

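View pics/side1.png

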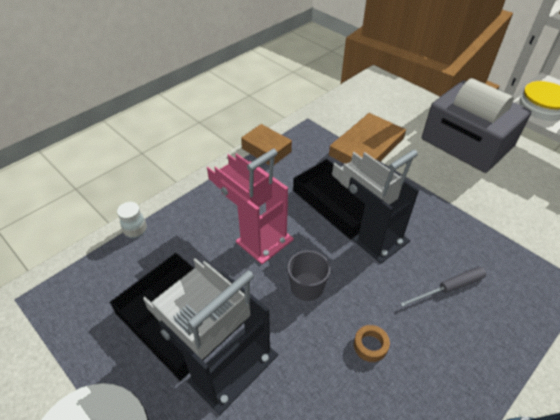

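The wide skip is at left, its bar running from (138,251) to (203,249) in the top view with the two sinks at (163,226) and (190,237). The narrow skip is on the right and the pink look-alike is in the middle.

```bash
python3 - <<'E'
from h import *
c=dict(np.load('pics/top1.npz'));P=pts(c)
print(np.round(c['extrinsics'],3),c['fovy'])
for u,v in [(145,251),(170,250),(198,249),(163,226),(190,237),(215,170),(155,170),(128,239),(340,150)]:print(u,v,P[v,u].round(3))
# bar points
for n in ('top1','side1'):
    Q=pts(dict(np.load(f'pics/{n}.npz')));  
    R=P[215:275,125:215].reshape(-1,3) if n=='top1' else Q[265:340,180:260].reshape(-1,3)
    B=R[(R[:,2]>.230)&(R[:,2]<.26)]
    m=B[:,:2].mean(0);w,V=np.linalg.eigh(np.cov((B[:,:2]-m).T));d=V[:,1];t=(B[:,:2]-m)@d
    print(n,len(B),B.mean(0).round(4),d.round(3),t.min(),t.max(),w**.5,B[:,2].max(), m+d*(t.min()+t.max())/2)
# anything tall within scene
S=P[:,:,2]
for u,v in [(285,235),(293,160),(398,255),(214,90),(78,238),(15,280),(141,363)]:print('obj',u,v,P[v,u].round(3))
E
```

```text
[[ 0.005 -0.978  0.206  0.346]
 [-1.    -0.004  0.005 -0.004]
 [-0.004 -0.206 -0.978  1.233]
 [ 0.     0.     0.     1.   ]] 42.97101310230605
145 251 [0.481 0.248 0.244]
170 250 [0.482 0.201 0.247]
198 249 [0.49  0.154 0.211]
163 226 [0.55  0.243 0.128]
190 237 [0.525 0.184 0.137]
215 170 [ 0.711  0.153 -0.   ]
155 170 [0.71  0.297 0.002]
128 239 [0.541 0.351 0.005]
340 150 [ 0.761 -0.148  0.003]
top1 457 [0.4844 0.2085 0.244 ] [-0.048  0.999] -0.05666945730825174 0.05733501311310357 [0.0039533  0.03327542] 0.25063964491603685 [0.48436091 0.20878695]
side1 801 [0.4801 0.2134 0.2431] [-0.046  0.999] -0.06071958643493228 0.053479208917968014 [0.00365804 0.03349556] 0.24776747011738687 [0.48029876 0.20981153]
obj 285 235 [ 0.545 -0.015  0.046]
obj 293 160 [ 0.658 -0.028  0.247]
obj 398 255 [ 0.475 -0.223  0.245]
obj 214 90 [0.885 0.152 0.07 ]
obj 78 238 [0.537 0.452 0.044]
obj 15 280 [0.439 0.568 0.079]
obj 141 363 [0.263 0.302 0.014]
```

Emit:
servo_tool:
  series: "-1 -0.03 -0.015 -0.02 0 0 6; -1 -0.064 -0.032 -0.04 0 0 12; -1 -0.1 -0.05 -0.064 0 0 18; 0 -0.135 -0.068 -0.064 0 0 24; 0.3 -0.17 -0.085 -0.064 0 0 30; 0.3 -0.204 -0.103 -0.064 0 0 36; 0.3 -0.238 -0.12 -0.064 0 0 42; 0.3 -0.272 -0.137 -0.064 0 0 48; 0.3 -0.306 -0.154 -0.064 0 0 54; 0.3 -0.338 -0.171 -0.064 0 0 60.6; 0.3 -0.338 -0.171 -0.064 0 0 60.6; 0.3 -0.338 -0.171 -0.064 0 0 60.6"

```text
time_s: 1.1
eef_pos: [0.4841, 0.2075, 0.3197]
eef_rot: [-0.0, 0.691, 0.723, -0.0]
wrist_force: [-0.3, 0.3, -0.5]
opening: 0.347
grasp_force: 0.0
```

```bash
python3 - <<'E'
from h import *
c=shot('wrist','w1'); c['extrinsics']=c['T_tool_cam'];P=pts(c)
R=P.reshape(-1,3);ok=(c['z_map'].reshape(-1)>0)
m=ok&(R[:,2]>.068)&(R[:,2]<.092)&(abs(R[:,0])<.08)&(abs(R[:,1])<.03);B=R[m]
print(np.round(c['T_tool_cam'],3),len(B),B.mean(0),B.min(0),B.max(0))
if len(B): print('bar top z',np.percentile(B[:,2],[1,5,50]), 'y',np.percentile(B[:,1],[2,50,98]))
o=ctrl.get_obs();print(o['time_s'],o['opening'])
E
```

```text
[[-0.001 -0.95  -0.313  0.081]
 [ 1.    -0.001  0.     0.   ]
 [-0.001 -0.313  0.95  -0.118]
 [ 0.     0.     0.     1.   ]] 4383 [ 0.00816986 -0.00053107  0.07475401] [-0.05517331 -0.00768941  0.07058107] [0.05959669 0.00641151 0.08382227]
bar top z [0.07219819 0.07270615 0.07432265] y [-0.00717612 -0.00057165  0.00610012]
1.15 0.34798812984566535
```

View pics/w1.png

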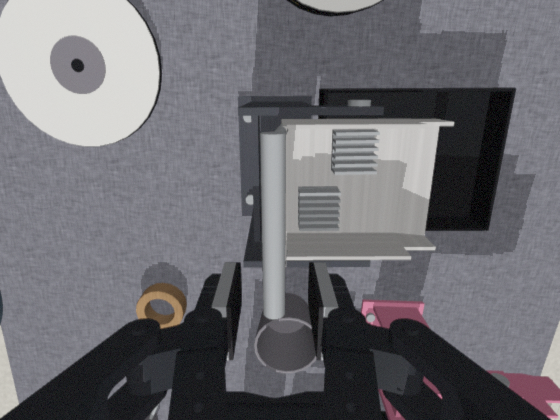

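The wrist view shows the bar (columns 260–287) running between the fingers, centred within 1 mm, with both sinks on the scoop floor. I'll straddle the bar next.

Emit:
servo_tool:
  series: "0.3 0.002 -0.0005 0.025; 0.3 0.002 -0.0005 0.05"

```text
$.series[0]: bad value
```

Emit:
servo_tool:
  series: "0.3 0.002 -0.0005 0.025 0 0 0; 0.3 0.002 -0.0005 0.05 0 0 0; 0.3 0.002 -0.0005 0.066 0 0 0; 0.3 0.002 -0.0005 0.074 0 0 0; 0.3 0.002 -0.0005 0.074 0 0 0; 0.3 0.002 -0.0005 0.074 0 0 0"

```text
time_s: 1.65
eef_pos: [0.4825, 0.2121, 0.2467]
eef_rot: [-0.0, 0.689, 0.724, 0.0]
wrist_force: [-0.3, 0.0, 0.3]
opening: 0.348
grasp_force: 0.0
```

Emit:
servo_tool:
  series: "0.3 0 0.005 -0.003 0 0 0; 0.3 0 0.010 -0.006 0 0 0; 0.3 0 0.0155 -0.009 0 0 0; 0.3 0 0.021 -0.0115 0 0 0; 0.3 0 0.0265 -0.0135 0 0 0; 0.3 0 0.032 -0.0155 0 0 0; 0.3 0 0.038 -0.017 0 0 0; 0.3 0 0.044 -0.0185 0 0 0; 0.3 0 0.050 -0.0195 0 0 0; 0.3 0 0.056 -0.0205 0 0 0; 0.3 0 0.062 -0.021 0 0 0; 0.3 0 0.068 -0.021 0 0 0"

```text
time_s: 2.65
eef_pos: [0.5516, 0.2144, 0.2675]
eef_rot: [0.0, 0.69, 0.724, 0.0]
wrist_force: [-1.9, -0.3, 1.8]
opening: 0.353
grasp_force: 1.2
```

Emit:
servo_tool:
  series: "0.3 0 0.006 0 0 0 0; 0.3 0 0.012 0.0005 0 0 0; 0.3 0 0.018 0.0015 0 0 0; 0.3 0 0.024 0.0025 0 0 0; 0.3 0 0.030 0.004 0 0 0; 0.3 0 0.0355 0.0055 0 0 0; 0.3 0 0.041 0.0075 0 0 0; 0.3 0 0.047 0.0095 0 0 0; 0.3 0 0.052 0.012 0 0 0; 0.3 0 0.0575 0.0145 0 0 0; 0.3 0 0.063 0.0175 0 0 0; 0.3 0 0.068 0.021 0 0 0"

```text
time_s: 3.65
eef_pos: [0.6194, 0.2176, 0.246]
eef_rot: [0.0, 0.69, 0.724, 0.0]
wrist_force: [-0.7, -0.7, 1.5]
opening: 0.347
grasp_force: 0.2
```

Emit:
servo_tool:
  series: "0.3 0 0.003 0.001 0 0 0; 0.3 0 0.003 0.001 0 0 0; 0.3 0 0.003 0.001 0 0 0; 0.3 0 0.003 0.001 0 0 0; 0.3 0 0.003 0.001 0 0 0; 0.3 0 0.003 0.001 0 0 0; 0.3 0 0.003 0.001 0 0 0; 0.3 0 0.003 0.001 0 0 0; 0.3 0 0.003 0.001 0 0 0; 0.3 0 0.003 0.001 0 0 0; 0.3 0 0.003 0.001 0 0 0; 0.3 0 0.003 0.001 0 0 0"

```text
time_s: 4.65
eef_pos: [0.6217, 0.2177, 0.2453]
eef_rot: [0.0, 0.69, 0.724, -0.0]
wrist_force: [-0.0, 0.1, 0.8]
opening: 0.35
grasp_force: 0.0
```

```bash
python3 - <<'E'
from h import *
shot('side','s2');shot('top','t2')
a=cv2.imread('pics/s2.png')[230:400,80:300];b=cv2.imread('pics/t2.png')[130:300,100:320]
cv2.imwrite('pics/c2.png',cv2.resize(np.vstack([a,b]),None,fx=1.7,fy=1.7))
print(ctrl.get_obs()['wrist_force'])
E
```

```text
[-0.3936774  -0.25409872 -0.49965909]
```

View pics/c2.png

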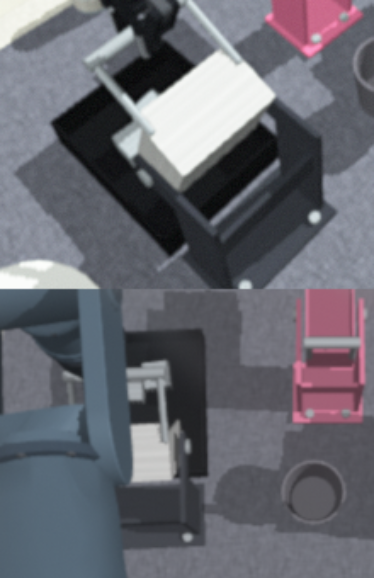

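The skip is fully tipped onto its front stop. The sinks are mostly hidden, so I'll check with the wrist camera.

```bash
python3 - <<'E'
from h import *
c=shot('wrist','w2')
a=c['img'][:,:,::-1];b=cv2.imread('pics/s2.png')[270:350,130:240]
cv2.imwrite('pics/c3.png',np.vstack([a[:,:],cv2.resize(b,(240,174))if 0 else a[:0]]))
E
```

```text
(no output)
```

View pics/c3.png

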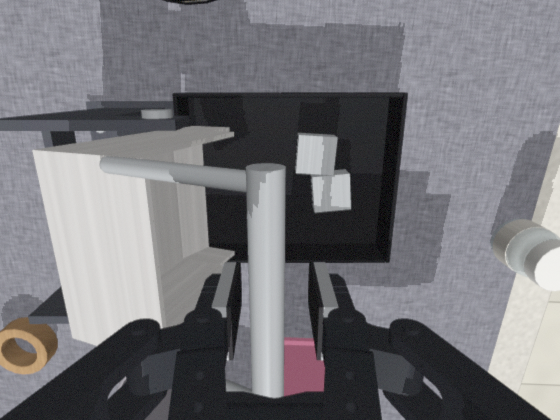

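Both sinks are lying in the tray, at (316,153) and (331,190). The bar is still caged, so I'll ease it back along the arc.

Emit:
servo_tool:
  series: "0.3 0 -0.007 -0.004 0 0 0; 0.3 0 -0.0125 -0.007 0 0 0; 0.3 0 -0.018 -0.010 0 0 0; 0.3 0 -0.0235 -0.0125 0 0 0; 0.3 0 -0.029 -0.0145 0 0 0; 0.3 0 -0.0345 -0.0165 0 0 0; 0.3 0 -0.040 -0.018 0 0 0; 0.3 0 -0.046 -0.0195 0 0 0; 0.3 0 -0.052 -0.0205 0 0 0; 0.3 0 -0.058 -0.0215 0 0 0; 0.3 0 -0.064 -0.022 0 0 0; 0.3 0 -0.070 -0.022 0 0 0"

```text
time_s: 5.8
eef_pos: [0.5507, 0.2144, 0.2669]
eef_rot: [-0.0, 0.69, 0.724, -0.0]
wrist_force: [2.5, -0.2, 1.5]
opening: 0.348
grasp_force: 0.8
```

Emit:
servo_tool:
  series: "0.3 0 -0.006 0 0 0 0; 0.3 0 -0.012 0.0005 0 0 0; 0.3 0 -0.018 0.0015 0 0 0; 0.3 0 -0.024 0.0025 0 0 0; 0.3 0 -0.030 0.004 0 0 0; 0.3 0 -0.0355 0.0055 0 0 0; 0.3 0 -0.041 0.0075 0 0 0; 0.3 0 -0.047 0.0095 0 0 0; 0.3 0 -0.052 0.012 0 0 0; 0.3 0 -0.0575 0.0145 0 0 0; 0.3 0 -0.063 0.0175 0 0 0; 0.3 0 -0.068 0.021 0 0 0"

```text
time_s: 6.8
eef_pos: [0.4832, 0.2112, 0.246]
eef_rot: [-0.0, 0.69, 0.724, -0.0]
wrist_force: [0.2, -0.9, 0.1]
opening: 0.345
grasp_force: 0.0
```

Emit:
servo_tool:
  series: "0.3 0 -0.002 0 0 0 0; 0.3 0 -0.003 0 0 0 0; 0.3 0 -0.003 0 0 0 0; 0.3 0 -0.003 0 0 0 0; 0.3 0 -0.003 0 0 0 0; 0.3 0 -0.003 0 0 0 0; 0.3 0 -0.003 0 0 0 0; 0.3 0 -0.003 0 0 0 0; 0.3 0 -0.003 0 0 0 0; 0.3 0 -0.003 0 0 0 0; 0.3 0 -0.003 0 0 0 0; 0.3 0 -0.003 0 0 0 0"

```text
time_s: 7.8
eef_pos: [0.4808, 0.211, 0.2463]
eef_rot: [0.0, 0.69, 0.724, -0.0]
wrist_force: [-0.5, -0.3, 0.2]
opening: 0.35
grasp_force: 0.0
```

No contact force, so I'll lift straight up and check.

Emit:
servo_tool:
  series: "0.3 0 0 0 0 0 0; 0.3 0 0 0 0 0 0; 0.3 0 0 0 0 0 0; 0.3 0 0 0 0 0 0; 0.3 0 0 -0.015 0 0 0; 0.3 0 0 -0.03 0 0 0; 0.3 0 0 -0.05 0 0 0; 0.3 0 0 -0.072 0 0 0; 0.3 0 0 -0.074 0 0 0; 0.3 0 0 -0.074 0 0 0; 0.3 0 0 -0.074 0 0 0; 0.3 0 0 -0.074 0 0 0"

```text
time_s: 8.8
eef_pos: [0.4802, 0.2109, 0.3188]
eef_rot: [-0.001, 0.69, 0.724, -0.001]
wrist_force: [0.1, 0.0, -0.0]
opening: 0.351
grasp_force: 0.0
```

```bash
python3 - <<'E'
from h import *
p=ctrl.get_obs()
c=shot('wrist','w3'); c['extrinsics']=c['T_tool_cam'];P=pts(c)
R=P.reshape(-1,3);m=(c['z_map'].reshape(-1)>0)&(R[:,2]>.068)&(R[:,2]<.092)&(abs(R[:,0])<.08)&(abs(R[:,1])<.03);B=R[m]
print(p['eef_pos'],B.mean(0),np.percentile(B[:,2],[1,5,50]),'bar x',p['eef_pos'][0]+B[:,1].mean(),'top z',p['eef_pos'][2]-np.percentile(B[:,2],5))
print('before x',.4841-.0005,'z',.3197-.0727)
E
```

```text
[0.48018252 0.21089362 0.31875143] [0.00451359 0.00323697 0.07384405] [0.07129702 0.07180635 0.07337603] bar x 0.48341948477500607 top z 0.246945071296318
before x 0.4836 z 0.247
```

View pics/w3.png

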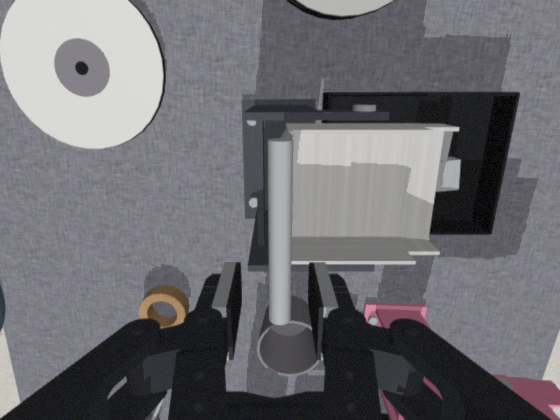

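The skip is empty. Its bar is at x 0.4834 m and 0.2469 m high, within 0.3 mm of where it started. The fingers are clear and the sinks are in the tray near (450,172).

```bash
python3 -c "
from bench import ctrl
print(ctrl.hand_in())"
```

```text
the job is handed in; nothing more can be done
None
```

I tipped the wide skip, and both heat sinks landed in its tray; I then eased it back fully upright, left the narrow skip and the pink look-alike alone, and handed the job in at about 9 s.

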